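# Clamp a reagent bottle in a ratchet bottle holder

### The arm

A 6-joint arm with a two-finger parallel gripper is mounted at the origin on a cart in front of the work surface, level with it; the furniture and walls round the work are solid. World frame = base frame: x ahead of the robot, y to its left, z up, the work surface at z = 0. Lengths are in m, angles in rad, forces in N, time in s.
With the tool pointing down it reaches from about 0.425 to 1.125 m from the base axis. Payload 14.9 kg.
Tool frame: the origin (TCP) lies on the centre line of the jaws, within the pads' length; the fingertips stand 8 mm ahead of it and the grasp point (between the pads) lies 11 mm behind it (env.tcp_to_tips is the distance from the TCP to the fingertips, in m); z points along the fingers, y is the line along which they close (so a half turn about z gives the same grasp; the last joint's range is limited). The gripper opens to 91 mm and grips with 3 to 60 N. Pads are 32 mm wide; open, the fingers measure 118 mm over their backs; the gripper's body (76 mm by 178 mm) begins 60 mm behind the grasp point.
Start: joints at [1.214, 0.379, 1.734, -0, 1.028, -0.033], TCP at [0.223, 0.664, 0.222] pointing down, gripper open.
Joint ranges: [-2.77, 2.77], [-0.74, 2.19], [0, 2.66], [-1.06, 4.2], [0.31, 2.87], [-3.08, 3.08]. Speed limits (rad/s): [1.89, 1.89, 2.39, 3.14, 3.14, 3.14].

### API

Orientations are given as a unit quaternion [x, y, z, w].
In Python, from workcell import env, claw, inverse_kinematics, imaging, job, readout gives the robot as it stands. Calls block until the motion is done:
- env.reach(position, orientation): joint-space move of the TCP to a pose.
- env.servo_line(position, attitude=None, rate=0.15): straight line of the TCP; attitude=None keeps the orientation; rate is the mean speed in m/s.
- env.move_joints(angles): joint-space move.
- claw.move_gripper(opening): finger opening in m; the grip force is fixed at half the most; returns when the fingers have stopped.
- env.dwell(seconds).
- inverse_kinematics(position, orientation): joint angles nearest the present ones, or None.
- imaging.grab_frame(name): name is "scene" or "top"; returns a dict with "pixels" (384x512x3 uint8, red, green, blue), "depth" (384x512 float32, m along the optical axis (not along the pixel's ray), 0 where there is no reading), "mtx" (3x3 intrinsics, pixels), "cam_to_world" (4x4, takes a point from camera to world coordinates). Camera axes: x right, y down, z forward; pixel columns grow to the right and rows downward; lengths in m; the calibration is good to about 2 mm. A picture is of the moment at which its call begins.
A pose or a line that the arm cannot do raises env.MotionError and nothing moves.
- job.hand_in(): hands the job in; it is judged then, once.
Readings, each from a call of its own:
- readout.get_t(): time.
- readout.get_qpos(): joint angles.
- readout.get_joint_velocities(): joint speeds.
- readout.get_joint_efforts(): joint torques, N m.
- readout.get_tool_pos(): TCP position.
- readout.get_ee_rot(): TCP orientation.
- readout.get_contact_force(): force on the tool from outside, world axes, zero at the start.
- readout.get_moment(): the same for the moment, N m.
- readout.get_width(): finger opening in m.
- readout.get_gripper_force(): force on a finger pad.
Only numpy, scipy, OpenCV 4.12 (cv2) and the standard library are available. Lean on these libraries where they do the work, as an engineer would, in place of code of your own. Each camera call takes 0.05 s, during which the arm holds its last target. There are 200 camera calls.

### The job

The bench bottle holder was left wound in too far to take the large brown bottle. Lift its knob to free the pawl and, keeping it lifted, turn it anticlockwise until the jaw is wide open, then stand the large bottle upright in the slot between V block and jaw. With the knob down again, wind the jaw in click by click until the pad grips the bottle firmly but gently (about 10 N; the nearest click will do); never force the knob back against the pawl, and leave the other things alone.

Things in the scene. Friction and masses are not known exactly. Their poses are not given: they have to be found in the camera images.
- holder: Fixed metal bottle holder, base plate 124 x 254 x 8 mm; origin under the plate's centre, z up. Along its y: V block with 90 degree V (top 38 mm high) at y -100 to -59 mm, bottle slot, sliding jaw with pad, two guide rods, grey gear housing (34 mm high) at y +24 to +118 with ratchet wheel and black knob on it, axis at (0, +72). The pawl is on the -x side.
- slot (a point): Point on the plate, 48 mm toward -y of the holder's origin, 8 mm above the bench, where to stand the bottle; same axes as the holder. With the jaw reading below 3 mm a 44 mm bottle has 4 mm on either side here. The V block hangs on a set screw and may stand up to 5 mm further toward -y, so the bottle touches it 4 to 9 mm toward -y of this point; this setting is not measured.
- ratchet (a joint): Angle of knob and ratchet wheel, rad, growing as it turns clockwise seen from above (jaw closes); 0 to 2, stop at 0 (jaw wide open). One click of the 36 teeth is 0.175 rad and closes the jaw 2.1 mm. Under load it backs off until a tooth rests on the pawl, 0.01 rad short of a whole multiple of 0.1745 rad. Turns lightly (below 0.05 N m) until the pad bears on the bottle; then the torque grows by 0.012 N m for each N of grip.
- knob (a joint): Lift of the knob with its wheel, m: 0 down (pawl in the teeth), 0.010 at the top stop. A spring and its weight hold it down with 4.5 to 7 N. Lifted 7 mm or more, the wheel is clear of the pawl and turns either way; let down, it seats past the pawl's bevelled nose by itself.
- knob_grip (a point): Point on the knob's axis, 70 mm above the bench with the knob down. The grip is an upright black bar 14 mm thick, 48 mm long, from 50 to 84 mm above the bench, over a 42 mm collar (top at 46 mm) and the 76 mm toothed wheel (36 to 42 mm). The point turns with the bar: its y axis lies along the bar, its x axis across it. At ratchet 0 the bar lies along the holder's y.
- jaw (a joint): Travel of the sliding jaw, m, 0 wide open to 0.024, growing toward the V block; geared to the knob, 12 mm per rad. The pad's face (unpressed) is then 19 mm plus this travel toward -y from the holder's origin. Pad and jaw tops are 38 mm above the bench.
- pad: Sprung steel and rubber pad on the jaw's front, 36 mm wide, at 12 to 38 mm height; the spring behind it gives 5 N per mm, so each click past touch adds about 10 N of grip. Its origin is not on it: it coincides with the holder's origin when the jaw is wide open and moves toward the holder's -y with the pad, same axes.
- pawl: Small dark steel pawl, 34 mm long, pivoted on the housing at (-44, +42) mm in the holder's frame (its origin, at bench height), nose pressed by a spring into the wheel's teeth on the wheel's -x side. It lets the wheel turn clockwise with clicks and blocks anticlockwise turning.
- large_bottle: The large brown glass bottle with white cap, 44 mm across the body and 78 mm tall (body straight up to 69 mm, cap 24 mm across); 0.08 to 0.17 kg; origin at the centre of its underside, z up. Grip it round the upper body, above the 38 mm high jaws.
- small_bottle_1: Small brown bottle, 36 mm across and 62 mm tall; a bystander standing near; origin at the centre of its underside.
- small_bottle_2: Small brown bottle, 36 mm across and 62 mm tall; a bystander standing near; origin at the centre of its underside.
- specimen_cup: Specimen cup, 66 mm across the lid and 70 mm tall; a bystander behind the holder; origin at the centre of its underside.

How it is judged:
On the way, in this order (a step that is already met when the one before it is completed fails the run):
1. the knob, lifted clear of the pawl, has been turned back until the jaw is wide open (value of joint knob above 0.0065 m and value of joint jaw below 0.006 m), for 0.1 s.
2. the large bottle stands upright in the slot with the knob down and the pad not yet gripping (horizontal distance between large_bottle and slot below 0.013 m and z of large_bottle in the frame of slot between -0.003 and 0.003 m and angle between large_bottle's own z axis and vertical below 0.08 rad and contact force between pad and large_bottle below 1 N and value of joint knob below 0.002 m), for 0.2 s.
At the end, for the whole second after the job is handed in: the large bottle stands upright (within 5 degrees) on the plate, within 6 mm of the slot across the holder and 13 mm toward the V block to 1 mm toward the jaw along it, gripped by the pad with 4 to 20 N, the knob down within 2 mm and the ratchet holding by itself, all at rest (contact force between pad and large_bottle between 4 and 20 N and value of joint knob below 0.002 m and x of large_bottle in the frame of slot between -0.006 and 0.006 m and y of large_bottle in the frame of slot between -0.013 and 0.001 m and z of large_bottle in the frame of slot between -0.003 and 0.003 m and angle between large_bottle's own z axis and vertical below 0.08 rad and linear speed of large_bottle below 0.01 m/s and velocity of joint ratchet between -0.05 and 0.05 rad/s); the robot touches nothing.
It fails at once if the pawl is loaded with more than 20 N (knob forced back against it, or pawl pushed) (contact force between pawl and anything else above 20 N).
It fails at once if the pad presses on the large bottle with more than 30 N (contact force between pad and large_bottle above 30 N).
It fails at once if the large bottle is knocked over (angle between large_bottle's own z axis and vertical above 0.8 rad).
It fails at once if a bystander is moved by more than 30 mm (distance of any of small_bottle_1, small_bottle_2, specimen_cup from where it was at the start of the episode above 0.03 m).
It also fails if it takes over 64 s, if anything falls off the work surface, if the arm or the gripper's body presses on something with over 40 N, if the wrist force passes 120 N, or if a joint passes its speed limit or range.

## Working session

There is one attempt and no reset: what is moved stays moved. The work goes in short steps, each a Python script; the robot and the scene stay as the last script left them, time stands still between calls to the robot, and variables do not carry over. Pictures are saved under pics/ and viewed, at most 10 in all, crops included, and the job is handed in when it is done.

```bash
mkdir -p pics; ls; python3 - <<'E'
from workcell import imaging, readout
import cv2, numpy as np
for n in ["scene","top"]:
    f=imaging.grab_frame(n); cv2.imwrite(f"pics/{n}0.png",f["pixels"][:,:,::-1]); np.savez(f"{n}0.npz",**f)
    print(n,f["mtx"],f["cam_to_world"])
print(readout.get_t())
E
```

```text
pics
scene [[413.11514706   0.         259.25756604]
 [  0.         413.11514706 188.48659346]
 [  0.           0.           1.        ]] [[ 0.47623014 -0.40149079  0.78231068 -0.49537666]
 [-0.87930218 -0.21166793  0.42664313 -0.59633073]
 [-0.00570321 -0.89106781 -0.45383437  0.68256228]
 [ 0.          0.          0.          1.        ]]
top [[405.69308535   0.         256.83197247]
 [  0.         405.69308535 195.57797284]
 [  0.           0.           1.        ]] [[ 1.32450257e-02 -9.82769518e-01  1.84360093e-01  2.81734958e-01]
 [-9.99912278e-01 -1.30316637e-02  2.36896153e-03 -3.58578562e-02]
 [ 7.43755472e-05 -1.84375298e-01 -9.82855912e-01  1.34584136e+00]
 [ 0.00000000e+00  0.00000000e+00  0.00000000e+00  1.00000000e+00]]
0.1
```

View pics/top0.png

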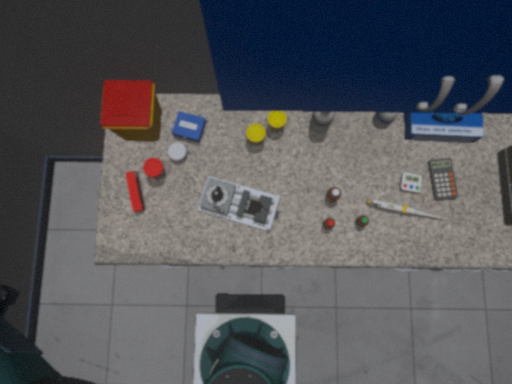

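View pics/scene0.png

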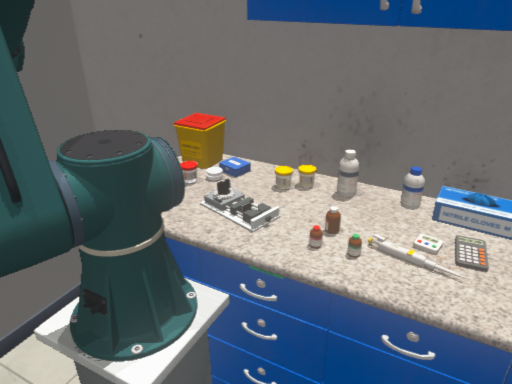

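The top view shows the holder around (240,203), with the knob at (217,194) on its left. The large bottle with the white cap is at (334,194), and the small bottles are at (329,223) and (363,220). I'll enlarge these areas next.

```bash
python3 - <<'E'
import cv2, numpy as np
im=cv2.imread("pics/top0.png")
a=cv2.resize(im[165:240,190:290],None,fx=8,fy=8,interpolation=cv2.INTER_CUBIC)
cv2.imwrite("pics/c1.png",a)
im=cv2.imread("pics/scene0.png")
cv2.imwrite("pics/c2.png",cv2.resize(im[165:265,195:375],None,fx=4.4,fy=4.4,interpolation=cv2.INTER_CUBIC))
d=np.load("top0.npz");D=d["depth"];K=d["mtx"];T=d["cam_to_world"]
v,u=np.mgrid[:384,:512]
P=np.stack([(u-K[0,2])/K[0,0]*D,(v-K[1,2])/K[1,1]*D,D],-1)@T[:3,:3].T+T[:3,3]
np.save("Ptop.npy",P)
def blob(u0,u1,v0,v1,z0,z1):
    p=P[v0:v1,u0:u1].reshape(-1,3);m=(p[:,2]>z0)&(p[:,2]<z1);return p[m]
for n,b in dict(large=(322,346,180,206,.06,.1),s1=(320,340,212,234,.04,.08),s2=(353,373,210,232,.04,.08),knob=(205,232,180,206,.06,.1)).items():
    p=blob(*b);print(n,len(p),p.mean(0).round(4),p.min(0).round(3),p.max(0).round(3))
p=blob(190,290,165,240,.005,.015)
r=cv2.minAreaRect(p[:,:2].astype(np.float32)*1000);print(len(p),r, P[150,350,:])
p=blob(190,290,165,240,.026,.036);print(len(p),cv2.minAreaRect(p[:,:2].astype(np.float32)*1000))
E
```

```text
large 115 [ 0.5338 -0.2793  0.0689] [ 0.515 -0.301  0.06 ] [ 0.554 -0.262  0.082]
s1 101 [ 0.4381 -0.2642  0.0536] [ 0.422 -0.283  0.041] [ 0.455 -0.248  0.068]
s2 101 [ 0.4487 -0.3727  0.0531] [ 0.434 -0.392  0.04 ] [ 0.467 -0.358  0.068]
knob 82 [0.5254 0.0974 0.0806] [0.503 0.086 0.061] [0.548 0.109 0.088]
1148 ((512.618896484375, 26.092559814453125), (251.68577575683594, 335.0118713378906), 0.767247200012207) [ 6.98182503e-01 -3.51604585e-01  4.46962763e-04]
556 ((504.3842468261719, 21.083251953125), (254.2232208251953, 113.77128601074219), 73.48189544677734)
```

View pics/c1.png

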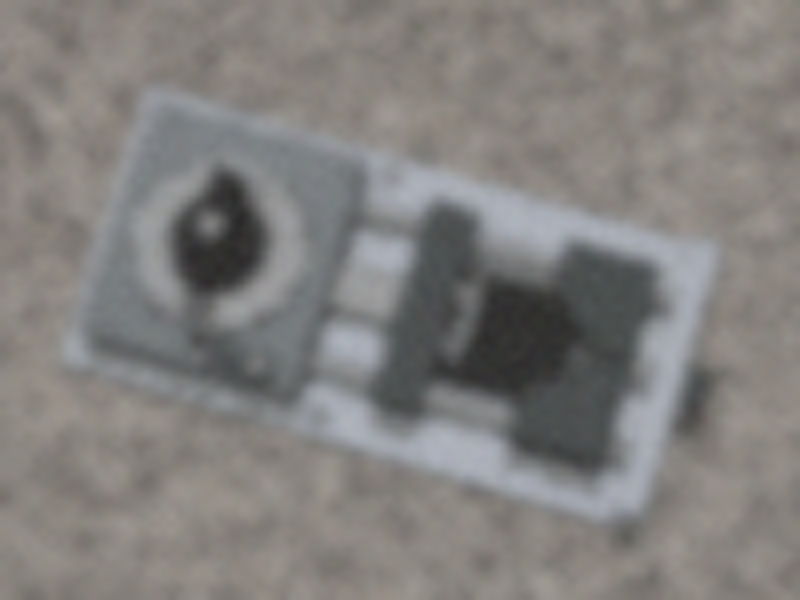

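View pics/c2.png

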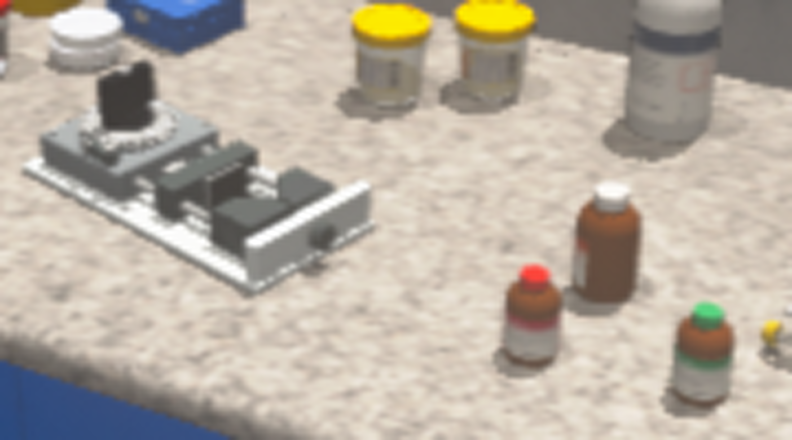

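c1 shows the plate corners at (150,92), (718,240), (630,520) and (65,355). The pawl is at the lower left, around (225,350), so holder +y points image-left and +x points up. c2 confirms the layout: the knob bar is turned across the holder and the bottle stands clear of its neighbours.

```bash
python3 - <<'E'
import cv2, numpy as np
def cloud(n):
    d=np.load(n+"0.npz");D=d["depth"];K=d["mtx"];T=d["cam_to_world"]
    v,u=np.mgrid[:384,:512]
    return np.stack([(u-K[0,2])/K[0,0]*D,(v-K[1,2])/K[1,1]*D,D],-1)@T[:3,:3].T+T[:3,3],K,T,d["pixels"],D
P,K,T,I,D=cloud("top")
def ray(u,v,z,K=K,T=T):
    r=T[:3,:3]@np.array([(u-K[0,2])/K[0,0],(v-K[1,2])/K[1,1],1]);return (T[:3,3]+r*(z-T[2,3])/r[2])[:2]
c=np.array([(150,92),(718,240),(630,520),(65,355)],float)
q=np.array([ray((a+.5)/8-.5+190,(b+.5)/8-.5+165,.008) for a,b in c])
print(q.round(4),np.linalg.norm(q-np.roll(q,-1,0),axis=1).round(4))
# fit: TL=(+62,+127) TR=(+62,-127) BR=(-62,-127) BL=(-62,127)
m=np.array([(62,127),(62,-127),(-62,-127),(-62,127)])/1000.
U,S,Vt=np.linalg.svd(m.T@(q-q.mean(0)));R=(U@Vt).T;o=q.mean(0)
yaw=np.arctan2(R[1,0],R[0,0]);print("origin",o,"yaw",yaw,np.degrees(yaw), (q-o-m@R.T).round(4).tolist())
kn=o+R@[0,.072];print("knob",kn,"slot",o+R@[0,-.048])
P2,K2,T2,I2,D2=cloud("scene")
for n,X in (("top",P),("scene",P2)):
    x=X.reshape(-1,3);
    s=x[(np.hypot(*(x[:,:2]-kn).T)<.035)&(x[:,2]>.052)&(x[:,2]<.095)]
    w,V=np.linalg.eigh(np.cov(s[:,:2].T));b=V[:,1];a=np.arctan(b[1]/b[0])
    rect=cv2.minAreaRect((s[:,:2]*1000).astype(np.float32))
    print(n,len(s),s.mean(0).round(4),"zmax",s[:,2].max(),"bar",np.degrees(a),"std",np.sqrt(w),rect,"r",(np.pi/2+yaw-a)%np.pi)
    for nm,g,z0,z1 in (("cap",(.534,-.28),.071,.09),("body",(.534,-.28),.01,.066)):
        s=x[(np.hypot(*(x[:,:2]-g).T)<.035)&(x[:,2]>z0)&(x[:,2]<z1)]
        print(nm,len(s),s.mean(0).round(4))
        if nm=="body" and len(s)>20:
            from scipy.optimize import least_squares
            s=s[s[:,2]>.015]
            print(least_squares(lambda p:np.hypot(s[:,0]-p[0],s[:,1]-p[1])-.022,g,loss="soft_l1",f_scale=.002).x)
from workcell import readout
print(readout.get_ee_rot(),readout.get_tool_pos(),readout.get_width())
E
python3 - <<'E'
import cv2
im=cv2.imread("pics/top0.png")
import numpy as np
a=cv2.resize(im[178:210,200:240],None,fx=10,fy=10,interpolation=cv2.INTER_CUBIC)
b=cv2.resize(im[178:210,314:354],None,fx=10,fy=10,interpolation=cv2.INTER_CUBIC)
cv2.imwrite("pics/c3.png",np.hstack([a,b])[:, :800])
E
```

```text
[[ 0.5977  0.1325]
 [ 0.5372 -0.108 ]
 [ 0.419  -0.0721]
 [ 0.4847  0.164 ]] [0.2481 0.1235 0.245  0.1173]
origin [0.50964893 0.029094  ] yaw -0.26389157655571893 -15.119873585696157 [[-0.0049, -0.003], [0.0008, 0.0016], [0.0023, 0.0053], [0.0018, -0.0039]]
knob [0.52842936 0.09860152] slot [ 0.49712864 -0.01724435]
top 88 [0.5253 0.097  0.0789] zmax 0.08832482192197766 bar -19.379136482945345 std [0.00449672 0.01412758] ((526.1748046875, 96.97879791259766), (16.56914520263672, 47.858394622802734), 70.0884780883789) r 1.645134488059928
cap 41 [ 0.5355 -0.2813  0.0777]
body 127 [ 0.5294 -0.2755  0.0513]
[ 0.53563972 -0.28239614]
scene 134 [0.5226 0.0943 0.0722] zmax 0.08952103833077607 bar -21.76897917601431 std [0.00383165 0.01445737] ((526.7492065429688, 96.13272094726562), (20.590091705322266, 51.45254135131836), 70.88365936279297) r 1.6868451116587098
cap 41 [ 0.5321 -0.284   0.0778]
body 263 [ 0.521  -0.2875  0.0398]
[ 0.53682168 -0.28240261]
[ 1.61206746e-01  9.86920543e-01 -4.66515064e-04 -9.47677932e-05] [0.22261039 0.66331802 0.22135289] 0.09104203486574382
```

View pics/c3.png

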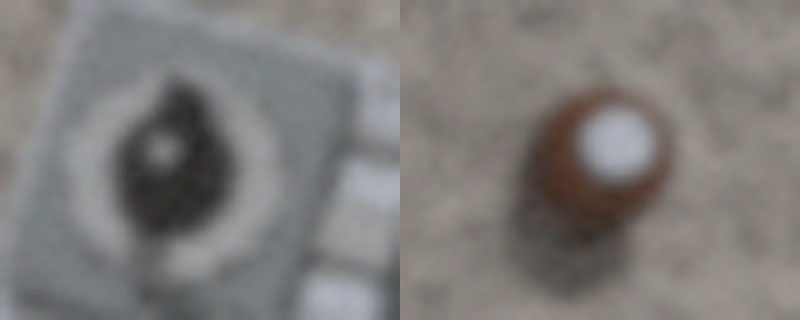

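```bash
cat > h.py <<'E'
import numpy as np
from scipy.spatial.transform import Rotation as Ro
from workcell import env, claw, inverse_kinematics as ik, imaging, job, readout as ro
def quat(deg):
    """tool down, closing line (tool y) at deg in the world xy plane"""
    a=np.radians(deg); y=np.array([np.cos(a),np.sin(a),0]); z=np.array([0,0,-1.])
    return Ro.from_matrix(np.c_[np.cross(y,z),y,z]).as_quat()
def st(t=""):
    R=Ro.from_quat(ro.get_ee_rot()).as_matrix()
    print(t,"t%.2f"%ro.get_t(),"p",np.round(ro.get_tool_pos(),4),"ydeg %.2f"%np.degrees(np.arctan2(R[1,1],R[0,1])),
     "F",np.round(ro.get_contact_force(),1),"M",np.round(ro.get_moment(),3),"w %.4f g %.1f"%(ro.get_width(),ro.get_gripper_force()),"q6 %.3f"%ro.get_qpos()[5])
E
python3 - <<'E'
from h import *
st()
for d in (67,-113,165,-15):
    for p in ((.527,.097,.06),(.536,-.282,.045)): 
        q=ik(p,quat(d)); print(d,p,None if q is None else np.round(q,3))
E
```

```text
t0.10 p [0.2226 0.6633 0.2214] ydeg 71.45 F [-0.5  0.5  0.1] M [-0.03   0.006 -0.002] w 0.0910 g 0.0 q6 -0.033
67 (0.527, 0.097, 0.06) [ 0.139  0.384  2.115 -0.     0.643 -1.031]
67 (0.536, -0.282, 0.045) [-0.523  0.493  1.975 -0.     0.674 -1.692]
-113 (0.527, 0.097, 0.06) [ 0.139  0.384  2.115 -0.     0.643  2.111]
-113 (0.536, -0.282, 0.045) [-0.523  0.493  1.975 -0.     0.674  1.449]
165 (0.527, 0.097, 0.06) [ 0.139  0.384  2.115 -0.     0.643 -2.741]
165 (0.536, -0.282, 0.045) [-0.523  0.493  1.975 -0.     0.674  2.881]
-15 (0.527, 0.097, 0.06) [ 0.139  0.384  2.115 -0.     0.643  0.4  ]
-15 (0.536, -0.282, 0.045) [-0.523  0.493  1.975 -0.     0.674 -0.261]
```

```bash
python3 - <<'E'
from h import *
claw.move_gripper(0.05)
env.reach((.527,.097,.13),quat(-113)); st("above")
env.servo_line((.527,.097,.060),rate=.12); st("down")
f=imaging.grab_frame("scene")
import cv2; im=f["pixels"][:,:,::-1]
cv2.imwrite("pics/k1.png",cv2.resize(im[130:250,150:310],None,fx=5,fy=5,interpolation=cv2.INTER_CUBIC))
E
```

```text
above t3.19 p [0.5271 0.0974 0.1301] ydeg -112.93 F [-0.   0.  -0.7] M [0.031 0.188 0.004] w 0.0500 g 0.0 q6 2.110
down t3.92 p [0.5273 0.0971 0.0604] ydeg -112.99 F [-0.4  0.2  0.1] M [-0.014  0.178  0.021] w 0.0503 g 0.0 q6 2.111
```

View pics/k1.png

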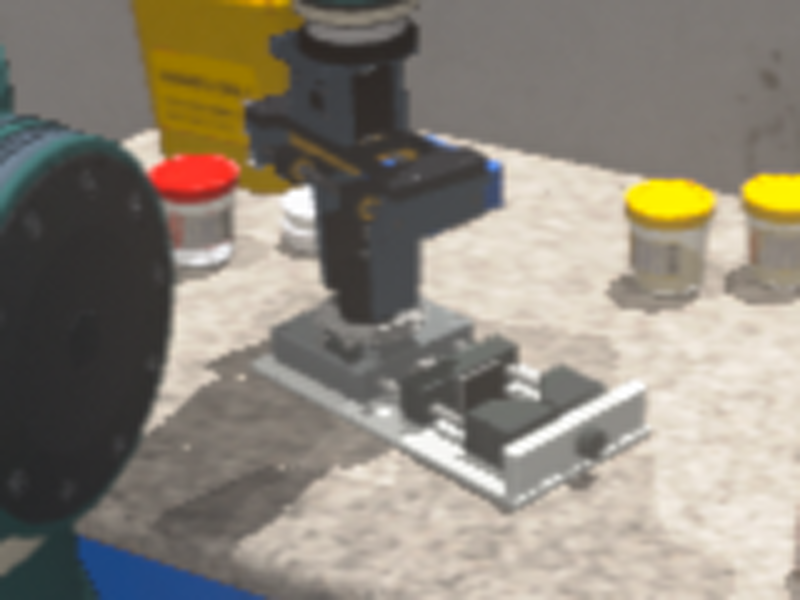

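The fingers straddle the bar over the housing at about (370,310) and touch nothing. I'll close on it in stages.

```bash
python3 - <<'E'
from h import *
for w in (.022,.018,.016,.010):
    claw.move_gripper(w); st(str(w))
    if abs(ro.get_moment()[2])>.4: break
E
```

```text
0.022 t4.58 p [0.527 0.097 0.06 ] ydeg -113.00 F [ 0.3  0.3 -0.1] M [-0.047  0.168  0.021] w 0.0221 g 0.0 q6 2.111
0.018 t4.88 p [0.5271 0.0971 0.06  ] ydeg -113.00 F [0.6 2.  0.2] M [0.326 0.113 0.051] w 0.0181 g 1.0 q6 2.111
0.016 t5.12 p [0.5273 0.0972 0.0601] ydeg -113.00 F [ 2.   3.8 -1.7] M [ 0.734 -0.236  0.048] w 0.0160 g 2.4 q6 2.111
0.01 t5.34 p [0.5277 0.0973 0.0601] ydeg -113.02 F [ 4.3  6.7 -4.8] M [ 1.396 -0.769 -0.   ] w 0.0136 g 29.9 q6 2.111
```

```bash
python3 - <<'E'
from h import *
import math
p=np.array([.527,.097,.060])+.001*np.array([math.cos(math.radians(60)),math.sin(math.radians(60)),0])
env.servo_line(p,rate=.02); st("corr")
env.servo_line(p+[0,0,.009],rate=.03); st("lift")
q=ro.get_qpos()
tgt=q.copy() if hasattr(q,"copy") else np.array(q)
for d in (.2,.6,1.0,1.3):
    t=np.array(tgt);t[5]-=d;env.move_joints(t);st("rot %.2f"%d)
    if abs(ro.get_moment()[2])>.5: break
E
```

```text
corr t5.59 p [0.5277 0.0977 0.0601] ydeg -112.99 F [ 3.1 -0.1 -0.5] M [-0.073 -0.416  0.042] w 0.0141 g 30.0 q6 2.112
lift t6.04 p [0.5276 0.0978 0.0689] ydeg -113.00 F [ 5.2 -1.  -7.4] M [-0.182 -1.071  0.016] w 0.0136 g 30.0 q6 2.112
rot 0.20 t6.35 p [0.5277 0.0978 0.0686] ydeg -101.50 F [ 4.6  1.5 -5.5] M [ 0.149 -0.946  0.028] w 0.0136 g 30.0 q6 1.911
rot 0.60 t6.82 p [0.5277 0.098  0.0686] ydeg -78.61 F [ 5.6  2.8 -6.7] M [ 0.512 -0.962  0.025] w 0.0139 g 30.0 q6 1.512
rot 1.00 t7.28 p [0.5277 0.0981 0.0686] ydeg -55.70 F [ 5.4  4.2 -6.7] M [ 0.904 -0.954  0.023] w 0.0137 g 30.0 q6 1.112
rot 1.30 t7.67 p [0.5276 0.0982 0.0686] ydeg -38.50 F [ 4.2  5.8 -6.6] M [ 1.134 -0.838  0.064] w 0.0138 g 30.0 q6 0.812
```

```bash
python3 - <<'E'
from h import *
q=np.array(ro.get_qpos()); env.move_joints(np.r_[q[:5],.56]); st("a")
x=.56
while x>.25:
    x-=.03; env.move_joints(np.r_[q[:5],x])
    m=ro.get_moment()[2]
    if abs(m-.03)>.15: break
st("stop")
E
```

```text
a t8.03 p [0.5275 0.0983 0.0683] ydeg -24.27 F [ 4.   3.3 -6.3] M [ 0.501 -0.853  0.057] w 0.0137 g 30.0 q6 0.563
stop t9.53 p [0.5274 0.0984 0.0683] ydeg -14.06 F [ 4.3  3.6 -6.4] M [ 0.594 -0.769 -0.618] w 0.0138 g 30.0 q6 0.384
```

```bash
python3 - <<'E'
from h import *
q=np.array(ro.get_qpos()); env.move_joints(np.r_[q[:5],.44]); st("back")
p=np.array([.5280,.0985,.069])
for z in (.066,.063,.0605):
    p[2]=z; env.servo_line(p,rate=.03); st("z%.3f"%z)
    if ro.get_contact_force()[2]>12: break
claw.move_gripper(.045); st("open")
env.servo_line(p*[1,1,0]+[0,0,.14],rate=.2)
env.reach((.536,-.282,.13),quat(-15)); st("over bottle")
claw.move_gripper(.075)
f=imaging.grab_frame("scene")
import cv2; im=f["pixels"][:,:,::-1]
cv2.imwrite("pics/b1.png",cv2.resize(im[120:270,190:390],None,fx=4,fy=4,interpolation=cv2.INTER_CUBIC))
E
```

```text
back t9.78 p [0.5274 0.0984 0.0682] ydeg -17.39 F [ 4.8  2.1 -5.8] M [ 0.176 -1.043 -0.002] w 0.0137 g 30.0 q6 0.442
z0.066 t10.03 p [0.5276 0.0984 0.0657] ydeg -17.26 F [ 1.2  0.9 -6.1] M [ 0.032 -0.376 -0.026] w 0.0139 g 30.0 q6 0.440
z0.063 t10.28 p [0.5276 0.0985 0.0627] ydeg -17.25 F [-0.2  0.7 -5.7] M [ 0.011 -0.043 -0.074] w 0.0140 g 30.0 q6 0.440
z0.060 t10.53 p [0.5277 0.0985 0.0603] ydeg -17.25 F [-0.5  0.7 -4.2] M [ 0.003  0.332 -0.014] w 0.0139 g 30.0 q6 0.440
open t11.18 p [0.528  0.0985 0.0605] ydeg -17.25 F [-0.   0.1 -0.5] M [-0.07   0.043  0.036] w 0.0448 g 0.0 q6 0.440
over bottle t13.14 p [ 0.5361 -0.2811  0.1298] ydeg -14.96 F [ 0.8 -0.4 -0.1] M [-0.115  0.035 -0.03 ] w 0.0447 g 0.0 q6 -0.260
```

View pics/b1.png

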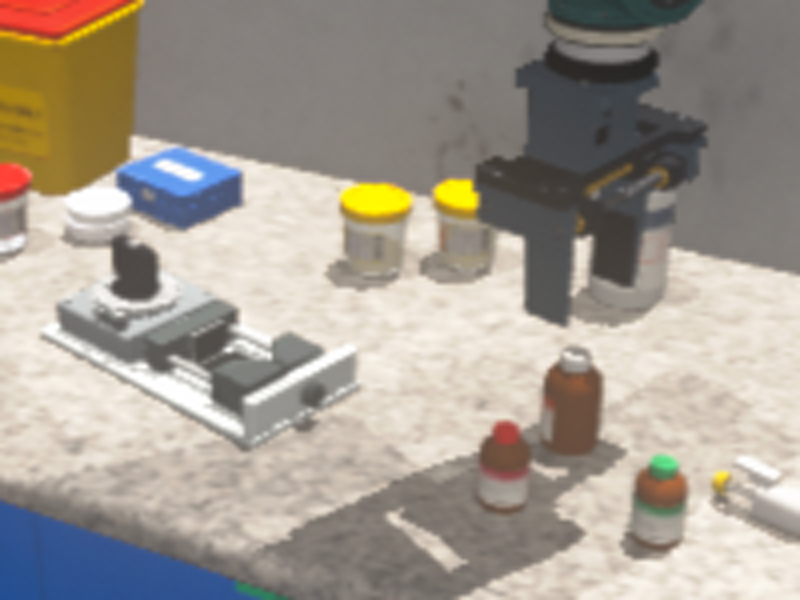

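b1 shows the knob down, the jaw drawn back, and the bottle at (572,400) standing between the fingers' paths. Next I'll descend and grip it.

```bash
python3 - <<'E'
from h import *
p=np.array([.536,-.282,.045])
env.servo_line(p,rate=.12); st("down")
claw.move_gripper(.047); st("near")
F=ro.get_contact_force()
claw.move_gripper(.040); st("grip")
E
```

```text
down t14.68 p [ 0.5364 -0.2822  0.0455] ydeg -15.00 F [0.4 0.6 0.7] M [-0.148  0.092  0.039] w 0.0748 g 0.0 q6 -0.261
near t15.29 p [ 0.536 -0.282  0.045] ydeg -15.00 F [-0.3  0.3 -0.6] M [-0.131  0.125  0.004] w 0.0472 g 0.0 q6 -0.261
grip t15.53 p [ 0.536 -0.282  0.045] ydeg -15.00 F [0.  0.3 0.4] M [-0.083  0.105  0.001] w 0.0432 g 30.0 q6 -0.261
```

```bash
python3 - <<'E'
from h import *
env.servo_line((.536,-.282,.115),rate=.15)
env.reach((.4965,-.0183,.115),quat(-15.1)); st("over")
env.servo_line((.4965,-.0183,.060),rate=.1); st("low")
f=imaging.grab_frame("scene")
import cv2; im=f["pixels"][:,:,::-1]
cv2.imwrite("pics/b2.png",cv2.resize(im[140:240,190:310],None,fx=6,fy=6,interpolation=cv2.INTER_CUBIC))
E
```

```text
over t17.18 p [ 0.497  -0.019   0.1149] ydeg -15.11 F [ 0.3 -0.8 -1.2] M [-0.081  0.052  0.046] w 0.0431 g 30.0 q6 0.179
low t17.88 p [ 0.4967 -0.0185  0.0602] ydeg -15.12 F [-0.3  0.2 -0.7] M [-0.138  0.061 -0.008] w 0.0432 g 30.0 q6 0.180
```

View pics/b2.png

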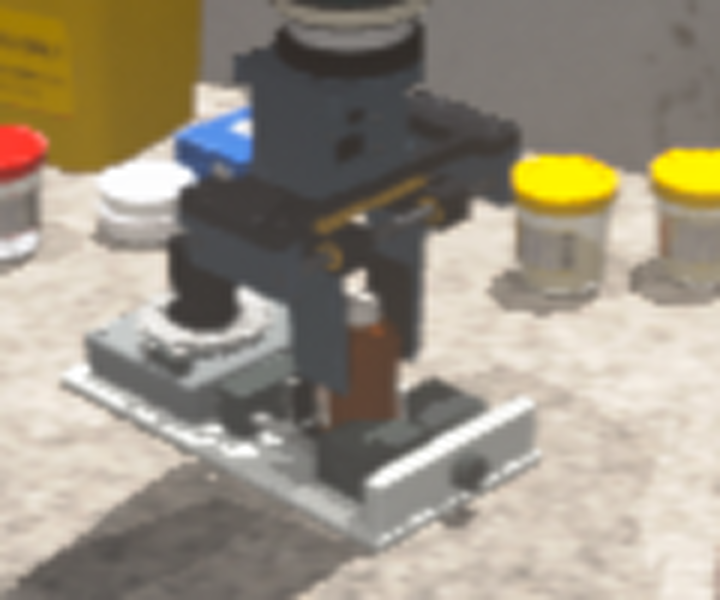

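In b2 the bottle at (365,370) is down between the pad and the V block, with no contact force. I'll lower it until it touches the plate and release it.

```bash
python3 - <<'E'
from h import *
for z in (.0555,.0545,.0535,.0527,.0520,.0513):
    env.servo_line((.4965,-.0183,z),rate=.03)
    if ro.get_contact_force()[2]>2.5: break
st("touch")
claw.move_gripper(.06); env.dwell(.3); st("open")
env.servo_line((.4965,-.0183,.15),rate=.2)
f=imaging.grab_frame("top")
import cv2; im=f["pixels"][:,:,::-1]
env.reach((.528,.0985,.13),quat(-17.2)); claw.move_gripper(.045)
g=imaging.grab_frame("scene"); im=g["pixels"][:,:,::-1]
cv2.imwrite("pics/b3.png",cv2.resize(im[140:240,190:310],None,fx=6,fy=6,interpolation=cv2.INTER_CUBIC))
D=g["depth"];K=g["mtx"];T=g["cam_to_world"];v,u=np.mgrid[:384,:512]
x=(np.stack([(u-K[0,2])/K[0,0]*D,(v-K[1,2])/K[1,1]*D,D],-1)@T[:3,:3].T+T[:3,3]).reshape(-1,3)
s=x[(np.hypot(x[:,0]-.4965,x[:,1]+.0183)<.02)&(x[:,2]>.079)&(x[:,2]<.093)];print("cap",len(s),s.mean(0),s.max(0));st()
E
```

```text
touch t18.98 p [ 0.4966 -0.0183  0.053 ] ydeg -15.10 F [-2.5  0.6  6.3] M [-0.032  0.426 -0.02 ] w 0.0433 g 30.0 q6 0.180
open t19.75 p [ 0.4965 -0.0183  0.0527] ydeg -15.10 F [-0.4 -0.4  0.6] M [-0.019  0.053  0.041] w 0.0602 g 0.0 q6 0.180
cap 38 [ 0.49306938 -0.02079077  0.08569852] [ 0.50766252 -0.00596422  0.08975526]
 t21.48 p [0.5281 0.0982 0.1301] ydeg -17.23 F [-0.2  1.2  0.7] M [-0.115  0.125  0.008] w 0.0447 g 0.0 q6 0.441
```

View pics/b3.png

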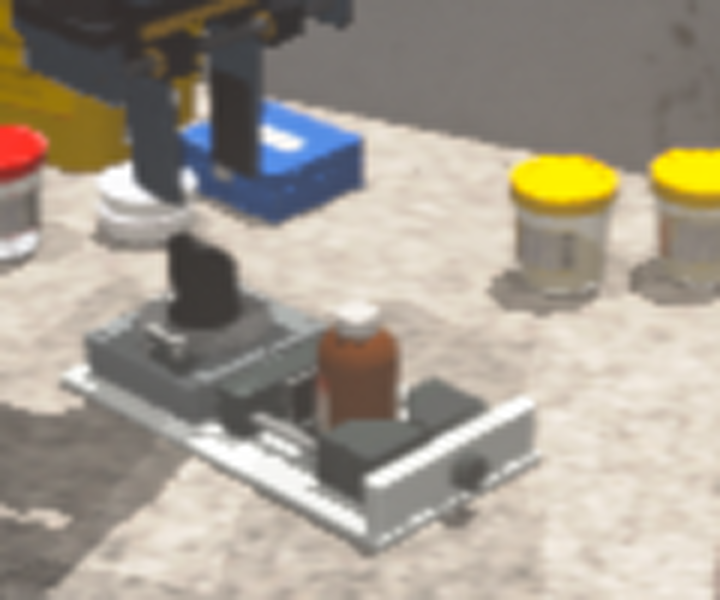

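b3 shows the bottle upright in the slot with clear gaps, the knob down, and the fingers straddling the bar. I'll grip the knob again and wind clockwise while watching the moment.

```bash
python3 - <<'E'
from h import *
env.reach((.528,.0985,.13),quat(-17.7))
env.servo_line((.528,.0985,.0605),rate=.15)
claw.move_gripper(.018); claw.move_gripper(.010); st("grip")
q=np.array(ro.get_qpos()); x=q[5]
m0=ro.get_moment()[2]
L=[]
for d in (.25,.5,.7):
    env.move_joints(np.r_[q[:5],x+d]); st("r+%.2f"%d)
    if ro.get_moment()[2]-m0>.2: break
else:
    while d<1.0:
        d+=.035; env.move_joints(np.r_[q[:5],x+d]); m=ro.get_moment()[2]; L.append((round(x+d,3),round(m,3)))
        if m>.2: break
print(L); st()
E
```

```text
grip t23.18 p [0.5277 0.0986 0.0605] ydeg -17.70 F [-3.1  2.3  3.2] M [ 0.286  0.729 -0.069] w 0.0142 g 30.0 q6 0.450
r+0.25 t23.53 p [0.5278 0.0986 0.0605] ydeg -31.79 F [-0.2 -0.3  1.6] M [-0.123  0.207 -0.042] w 0.0138 g 30.0 q6 0.696
r+0.50 t23.88 p [0.5279 0.0985 0.0605] ydeg -45.96 F [-0.2 -3.6  1.9] M [-0.551  0.03  -0.017] w 0.0133 g 30.0 q6 0.943
r+0.70 t24.19 p [0.5279 0.0985 0.0605] ydeg -57.35 F [ 0.7 -3.5  1. ] M [-0.887 -0.146 -0.068] w 0.0141 g 30.0 q6 1.142
[(np.float64(1.185), np.float64(-0.048)), (np.float64(1.22), np.float64(-0.016)), (np.float64(1.255), np.float64(0.012)), (np.float64(1.29), np.float64(-0.011)), (np.float64(1.325), np.float64(-0.045)), (np.float64(1.36), np.float64(-0.044)), (np.float64(1.395), np.float64(-0.015)), (np.float64(1.43), np.float64(-0.012)), (np.float64(1.465), np.float64(0.003))]
 t26.44 p [0.528  0.0984 0.0605] ydeg -75.59 F [ 1.9 -7.3  1.3] M [-1.63  -0.409  0.003] w 0.0137 g 30.0 q6 1.460
```

```bash
python3 - <<'E'
from h import *
p=np.array([.5281,.0978,.0605]); env.servo_line(p,rate=.02); st("corr")
q=np.array(ro.get_qpos()); x=q[5]; L=[]
while x<1.95:
    x+=.03; env.move_joints(np.r_[q[:5],x]); ms=[]
    for _ in range(4): env.dwell(.03); ms.append(ro.get_moment()[2])
    m=np.mean(ms); L.append((round(float(x),3),round(float(m),3)))
    if m>.15: break
print(L); st()
E
```

```text
corr t26.69 p [0.528  0.098  0.0605] ydeg -75.73 F [0.6 1.1 1.7] M [0.311 0.168 0.088] w 0.0141 g 30.0 q6 1.461
[(1.491, -0.012), (1.521, -0.031), (1.551, -0.024), (1.581, -0.002), (1.611, 0.033), (1.641, 0.056), (1.671, 0.062), (1.701, 0.066), (1.731, 0.114), (1.761, 0.141), (1.791, 0.139), (1.821, 0.154)]
 t31.29 p [0.528  0.098  0.0605] ydeg -96.31 F [ 0.5 -3.6  3. ] M [-0.919  0.109  0.171] w 0.0141 g 30.0 q6 1.820
```

Touch is at about q6 1.577, and the slope matches 60 N/rad. Tooth 8 should rest near q6 1.79 at about 13 N. I'll go slightly past it, then ease back until the pawl takes the load.

```bash
python3 - <<'E'
from h import *
q=np.array(ro.get_qpos()); L=[]
def go(x):
    env.move_joints(np.r_[q[:5],x]); ms=[]
    for _ in range(4): env.dwell(.03); ms.append(ro.get_moment()[2])
    L.append((round(float(x),3),round(float(np.mean(ms)),3))); return L[-1][1]
go(1.85)
for x in np.arange(1.83,1.765,-.01):
    if go(x)<.05: break
print(L); st()
E
```

```text
[(1.85, 0.188), (1.83, 0.217), (1.82, 0.193), (1.81, 0.197), (1.8, 0.011)]
 t33.21 p [0.5281 0.098  0.0605] ydeg -95.16 F [ 0.1 -0.9  1.7] M [-0.59   0.184  0.015] w 0.0141 g 30.0 q6 1.800
```

The pawl took the load at q6 ≈ 1.80, so I'll release.

```bash
python3 - <<'E'
from h import *
claw.move_gripper(.045); st("open")
p=np.array(ro.get_tool_pos()); env.servo_line(p+[0,0,.08],rate=.15); env.dwell(.3)
g=imaging.grab_frame("scene"); import cv2; im=g["pixels"][:,:,::-1]
cv2.imwrite("pics/b4.png",cv2.resize(im[140:240,190:310],None,fx=6,fy=6,interpolation=cv2.INTER_CUBIC));st()
E
```

```text
open t33.86 p [0.528  0.098  0.0605] ydeg -95.16 F [ 0.4  0.3 -0.3] M [-0.002  0.145 -0.002] w 0.0453 g 0.0 q6 1.800
 t34.89 p [0.5278 0.098  0.14  ] ydeg -95.16 F [-0.1 -0.8 -0.2] M [-0.047  0.17  -0.018] w 0.0449 g 0.0 q6 1.800
```

View pics/b4.png

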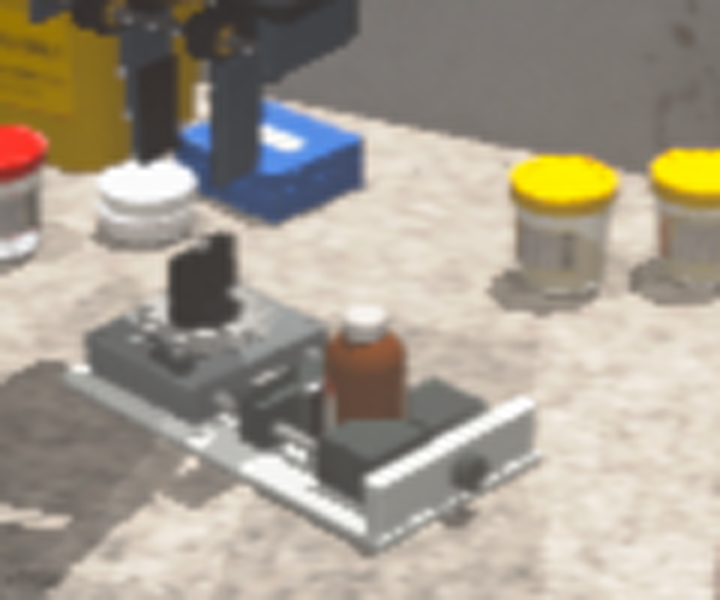

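b4 shows the bottle upright at (365,370), clamped between pad and V block, with the knob down and the gripper clear. Handing in.

```bash
python3 -c "
from workcell import job
print(job.hand_in())"
```

```text
the job is handed in; nothing more can be done
None
```

The large bottle stands upright, clamped at an estimated 13 N (from knob torque), with the knob down and the ratchet holding; I handed the job in about 35 s into the 64 s limit, and no verdict came back.

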